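# Pull-test a cable gland with a hand pull gauge

## Task

Pull-test the cable gland on the junction box in the clamp fixture: pick up the hand pull gauge by its housing, lower its hook over the cross pin of the test mandrel that sticks out of the gland, and draw the gauge straight back, level and in line with the mandrel, until its sprung rod is out to the length mark, so that the nose of the housing stands at the turned-down waist of the rod (42 mm out). Never stretch the rod out to its stop, and leave the spanner, the loose gland and the marker pen where they lie. Finish holding: the program ends with the gauge still gripped, clear of the bench, and the rod held at its mark against the spring.

Things in the scene. Friction and masses are not known exactly. Their poses are not given: they have to be found in the camera images.
- gauge: Loose hand pull gauge, 0.28 to 0.44 kg: aluminium bar-shaped housing 150 x 30 x 44 mm, black end caps, standing on its underside; the hook rod leaves its front. Origin: middle of the underside; x along the housing to the nose (x = 75 mm) and hook, z up. Rod axis 24 mm above the underside. Grip it across its 30 mm width near the middle, with about 60 N.
- hook (a point): Seat of the gauge's hook (6 mm wire, opens downward): the inner side of its leg on the rod axis, at x = 129, z = 24 mm of the gauge with the rod home; moves along x with the rod. Axes as the gauge's. The arch's underside is 11 mm above the axis, the leg's tip 16 mm below it; at axis height the leg is 6 mm thick and the mouth goes back 29 mm from the seat.
- mandrel: Fixed steel bar, 16 mm thick, level, sticking out of the gland toward the robot and ending in a fork with a cross pin. Its place and turn vary. Origin: centre of the pin, about 52 mm above the bench; x along the bar INTO the gland, y along the pin, z up. When pulling, the gauge's x lies along this x. The gland starts at x = 63 mm, the box wall (93 mm above the bench) at 109 mm.
- pin (a point): Centre of the cross pin, same point and axes as the mandrel's. Pin 8 mm thick, level, 30 mm long between the fork's cheeks (6 mm thick, 18 mm high, rounded ends 9 mm past the pin). Beyond the pin the fork is open from above up to its root at x = 28 mm: the hook's leg goes down there, between pin and root.
- gauge_rod (a joint): How far the rod is drawn out of the housing, in m: 0 home, hard stop 0.065. Spring: 2.4 N at 0, rising by 300 N/m: 15 N at 0.042. The length mark is a waist turned in the 10 mm steel rod (6.6 mm thick, 8 mm long), hidden in the housing at 0; the mark is reached while the nose stands within it, 0.038 to 0.046.
- spanner: Bystander: flat steel gland spanner, 242 mm long, 6 mm thick, lying loose on the bench. Origin at its middle, underside.
- spare_gland: Bystander: loose metal cable gland, 56 x 46 x 40 mm, lying on the bench. Origin at its middle, underside.
- pen: Bystander: marker pen, 131 mm long, 13 mm thick, lying on the bench. Origin at its middle, underside.

How it is judged:
On the way, in this order (a step that is already met when the one before it is completed fails the run):
1. the hook hangs over the cross pin, inside the fork, with the rod still nearly home (x of hook in the frame of mandrel between 0.002 and 0.03 m and y of hook in the frame of mandrel between -0.015 and 0.015 m and z of hook in the frame of mandrel between -0.012 and 0.012 m and value of joint gauge_rod below 0.02 m), for 0.1 s.
2. the rod is drawn out to its mark by pulling on the pin (value of joint gauge_rod between 0.036 and 0.048 m and contact force between gauge and mandrel above 8 N), for 0.3 s.
At the end, for the whole second after the job is handed in: Hook on the pin (seat within 10 mm of its centre, more than 8 N on it), rod out to the mark (0.036 to 0.048 m); the fingers hold the housing still, its underside more than 16 mm above the bench, level and in line with the mandrel within 10 degrees (all of step 2 and contact force between gauge and the fingers above 5 N and x of hook in the frame of mandrel between 0 and 0.01 m and height (world z) of gauge above 0.016 m and angle between gauge's own z axis and vertical below 0.17 rad and angle between the x axis of gauge and the x axis of mandrel, either way round below 0.17 rad and linear speed of gauge below 0.01 m/s); the arm keeps its last pose, push and grip.
It fails at once if the gauge's rod is overstretched (beyond 60 mm, almost at its stop) (value of joint gauge_rod above 0.06 m).
It fails at once if the spanner, the loose gland or the pen is shifted by more than 30 mm (distance of any of spanner, spare_gland, pen from where it was at the start of the episode above 0.03 m).
It also fails if it takes over 40 s, if anything falls off the work surface, if the arm or the gripper's body presses on something with over 40 N, if the wrist force passes 120 N, or if a joint passes its speed limit or range.

## Robot

A 6-joint arm with a two-finger parallel gripper is mounted at the origin on a cart in front of the work surface, level with it; the furniture and walls round the work are solid. World frame = base frame: x ahead of the robot, y to its left, z up, the work surface at z = 0. Lengths are in m, angles in rad, forces in N, time in s.
With the tool pointing down it reaches from about 0.275 to 0.875 m from the base axis. Payload 12.5 kg.
Tool frame: the origin (TCP) lies on the centre line of the jaws, within the pads' length; the fingertips stand r.finger_overhang ahead of it and the grasp point (between the pads) lies 3 mm ahead of it (r.finger_overhang is the distance from the TCP to the fingertips, in m); z points along the fingers, y is the line along which they close (so a half turn about z gives the same grasp; the last joint's range is limited). The gripper opens to 85 mm and grips with 20 to 120 N. Pads are 22 mm wide; open, the fingers measure 114 mm over their backs; the gripper's body (76 mm by 85 mm) begins 54 mm behind the grasp point. The pads swing forward as they close: fully open they stand 13 mm farther back than shut.
Start: joints at [-0.085, 0.351, 1.652, -0, 1.139, -0.085], TCP at [0.55, 0, 0.253] pointing down, gripper open.
Joint ranges: [-2.75, 2.75], [-0.79, 2.1], [0.01, 2.65], [-1.57, 4.71], [0.07, 3.14], [-2.87, 2.87]. Speed limits (rad/s): [2.22, 2.22, 2.79, 3.14, 3.14, 3.14].

## Interface

Orientations are given as a unit quaternion [x, y, z, w].
In Python, from cell import r, optics gives the robot as it stands. The module is installed in compiled form; this text tells all that it offers. Calls block until the motion is done:
- r.move_to(position, orientation): joint-space move of the TCP to a pose.
- r.move_linear(position, rot=None, vel=0.15): straight line of the TCP; rot=None keeps the orientation; vel is the mean speed in m/s.
- r.set_joints(angles): joint-space move.
- r.set_gripper(opening, squeeze=None): opening from 0.0 (shut) to 1.0 (fully open); squeeze is the grip in N (None keeps the last); returns when the fingers have stopped.
- r.sleep(seconds).
- r.inverse_kinematics(position, orientation): joint angles nearest the present ones, or None.
- optics.get_image(name): name is "side" or "top"; returns a dict with "pixels" (420x560x3 uint8, red, green, blue), "depth" (420x560 float32, m along the optical axis (not along the pixel's ray), 0 where there is no reading), "fx", "fy", "cx", "cy" (pixels), "camera_from_world" (4x4, takes a point from world to camera coordinates). Camera axes: x right, y down, z forward; pixel columns grow to the right and rows downward; lengths in m; the calibration is good to about 2 mm. A picture is of the moment at which its call begins.
A pose or a line that the arm cannot do raises r.PlanningError and nothing moves.
- r.hand_in(): hands the job in; it is judged then, once.
Readings, each from a call of its own:
- r.current_t(): time.
- r.current_q(): joint angles.
- r.current_qvel(): joint speeds.
- r.current_effort(): joint torques, N m.
- r.current_tool_pos(): TCP position.
- r.current_ee_rot(): TCP orientation.
- r.current_contact_force(): force on the tool from outside, world axes, zero at the start.
- r.current_torque(): the same for the moment, N m.
- r.current_opening(): opening from 0.0 (shut) to 1.0 (fully open).
- r.current_finger_force(): force on a finger pad.
Only numpy, scipy, OpenCV 4.12 (cv2) and the standard library are available. Lean on these libraries where they do the work, as an engineer would, in place of code of your own. Each camera call takes 0.05 s, during which the arm holds its last target. There are 200 camera calls.

## Working session

There is one attempt and no reset: what is moved stays moved. The work goes in short steps, each a Python script; the robot and the scene stay as the last script left them, time stands still between calls to the robot, and variables do not carry over. Pictures are saved under pics/ and viewed, at most 10 in all, crops included, and the job is handed in when it is done.

```bash
mkdir -p pics; cat > h.py <<'E'
import numpy as np, cv2
from cell import r, optics
def snap(name, fn=None):
    d=optics.get_image(name)
    if fn: cv2.imwrite('pics/'+fn, cv2.cvtColor(d['pixels'],cv2.COLOR_RGB2BGR))
    return d
def world(d):
    h,w=d['depth'].shape; v,u=np.mgrid[:h,:w]; z=d['depth'].astype(float)
    P=np.stack([(u-d['cx'])/d['fx']*z,(v-d['cy'])/d['fy']*z,z,np.ones_like(z)],-1)
    W=(P@np.linalg.inv(d['camera_from_world']).T)[...,:3]; W[z==0]=np.nan
    return W
def ray(d,u,v,zp):
    M=np.linalg.inv(d['camera_from_world']); c=M[:3,3]
    k=M[:3,:3]@np.array([(u-d['cx'])/d['fx'],(v-d['cy'])/d['fy'],1.])
    return c+k*(zp-c[2])/k[2]
E
python3 - <<'E'
from h import *
for n in('top','side'):
    d=snap(n,n+'1.png'); np.savez('pics/'+n+'1.npz',**d)
    print(n,d['fx'],np.linalg.inv(d['camera_from_world'])[:3].round(3).tolist(),(d['depth']==0).mean())
print(r.finger_overhang,r.current_t())
E
```

```text
top 516.3008574224517 [[-0.008, -0.985, 0.17, 0.363], [-1.0, 0.012, 0.019, 0.26], [-0.021, -0.17, -0.985, 0.981]] 0.004009353741496599
side 451.09367461661367 [[-0.976, -0.15, 0.156, 0.384], [-0.216, 0.628, -0.748, 0.905], [0.014, -0.764, -0.645, 0.645]] 0.004102891156462585
0.022 0.1
```

View pics/top1.png

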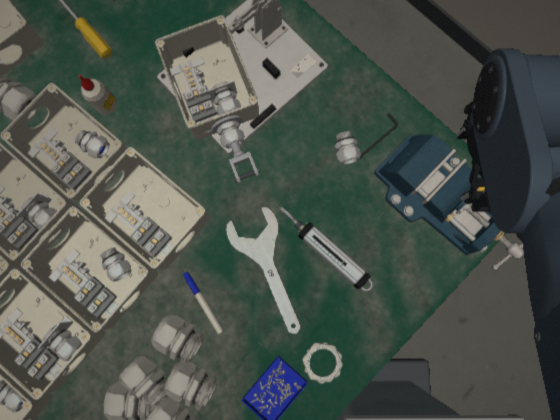

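View pics/side1.png

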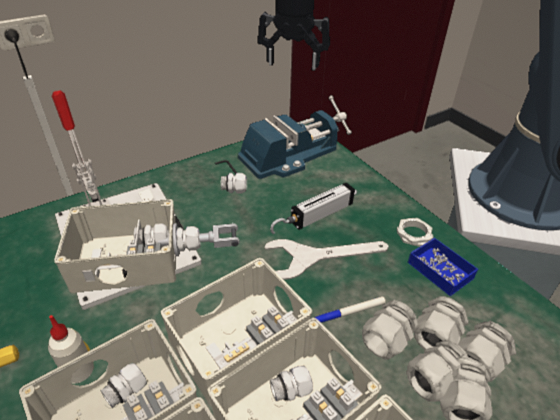

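The top view shows the gauge from (370,285) at the rear to the hook at (285,212). The spanner lies next to it at (228-298, 210-330). The fork is at (245,170), with the bar running to the gland at (230,130). The loose gland is at (347,148) and the pen at (203,303). Next I'll measure the gauge and fork using depth.

```bash
python3 - <<'E'
from h import *
d=dict(np.load('pics/top1.npz')); W=world(d); px=d['pixels']
def comp(roi,zlo,zhi):
    x0,x1,y0,y1=roi; m=np.zeros(W.shape[:2],bool); m[y0:y1,x0:x1]=True
    return m&(W[...,2]>zlo)&(W[...,2]<zhi)
m=comp((285,385,205,300),.036,.056)
P=W[m]; box=cv2.minAreaRect((P[:,:2]*1000).astype(np.float32)); print('gauge top',m.sum(),box,np.median(P[:,2]))
m=comp((270,320,200,245),.012,.036); print('hook/rod',m.sum(),[ (u,v,*(W[v,u]*1000).round()) for v,u in list(zip(*np.nonzero(m)))[::6]])
m=comp((225,265,145,190),.035,.075); P=W[m]
print('fork',m.sum(),cv2.minAreaRect((P[:,:2]*1000).astype(np.float32)),np.percentile(P[:,2],[5,50,95]))
cv2.imwrite('pics/c.png',cv2.resize(np.hstack([px[110:230,200:320,::-1]]),None,fx=5,fy=5,interpolation=cv2.INTER_CUBIC))
m=comp((225,265,130,190),.0,.1)
cv2.imwrite('pics/z.png',cv2.resize((np.clip(W[110:230,200:320,2],0,.1)*2550).astype(np.uint8),None,fx=5,fy=5,interpolation=0))
E
```

```text
gauge top 1417 ((456.3528747558594, 190.81057739257812), (197.95628356933594, 30.797412872314453), 47.38309097290039) 0.04429623355747503
hook/rod 102 [(np.int64(279), np.int64(207), np.float64(531.0), np.float64(273.0), np.float64(30.0)), (np.int64(281), np.int64(210), np.float64(527.0), np.float64(270.0), np.float64(18.0)), (np.int64(293), np.int64(219), np.float64(508.0), np.float64(247.0), np.float64(32.0)), (np.int64(295), np.int64(220), np.float64(507.0), np.float64(244.0), np.float64(24.0)), (np.int64(296), np.int64(221), np.float64(505.0), np.float64(242.0), np.float64(27.0)), (np.int64(295), np.int64(222), np.float64(503.0), np.float64(244.0), np.float64(27.0)), (np.int64(301), np.int64(222), np.float64(502.0), np.float64(233.0), np.float64(29.0)), (np.int64(300), np.int64(223), np.float64(500.0), np.float64(235.0), np.float64(33.0)), (np.int64(298), np.int64(224), np.float64(498.0), np.float64(238.0), np.float64(34.0)), (np.int64(296), np.int64(225), np.float64(497.0), np.float64(242.0), np.float64(31.0)), (np.int64(302), np.int64(225), np.float64(497.0), np.float64(231.0), np.float64(28.0)), (np.int64(300), np.int64(226), np.float64(495.0), np.float64(234.0), np.float64(27.0)), (np.int64(299), np.int64(227), np.float64(493.0), np.float64(236.0), np.float64(28.0)), (np.int64(300), np.int64(228), np.float64(491.0), np.float64(234.0), np.float64(27.0)), (np.int64(300), np.int64(236), np.float64(476.0), np.float64(235.0), np.float64(28.0)), (np.int64(302), np.int64(238), np.float64(474.0), np.float64(231.0), np.float64(19.0)), (np.int64(306), np.int64(242), np.float64(466.0), np.float64(223.0), np.float64(19.0))]
fork 503 ((616.0612182617188, 339.4537353515625), (77.68327331542969, 49.07337188720703), 15.228904724121094) [0.05165091 0.06036692 0.06399997]<stdin>:13: RuntimeWarning: invalid value encountered in cast
```

View pics/c.png

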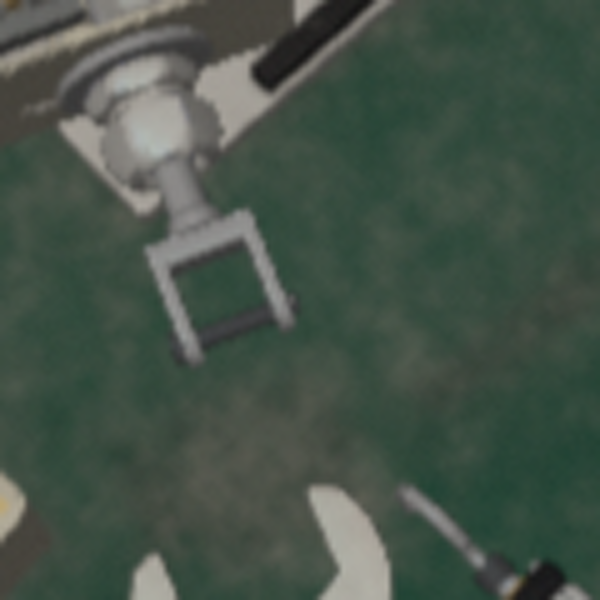

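The crop shows the pin between (197,340) and (272,313), which is about image pixel (247,175). The cheeks run from (150,250) to (192,360) and from (250,212) to (290,325). The hook's end is at (403,488). Now I'll turn these into axes.

```bash
python3 - <<'E'
from h import *
d=dict(np.load('pics/top1.npz')); W=world(d)
def comp(roi,zlo,zhi):
    x0,x1,y0,y1=roi; m=np.zeros(W.shape[:2],bool); m[y0:y1,x0:x1]=True
    return m&(W[...,2]>zlo)&(W[...,2]<zhi)
m=comp((270,385,200,300),.036,.050); v,u=np.nonzero(m)
Q=np.array([ray(d,a,b,.044)[:2] for a,b in zip(u,v)])   # on top plane
c=Q.mean(0); a=np.linalg.svd(Q-c)[2][0]; a*=np.sign(a[0])
for _ in range(3):
    n=np.array([-a[1],a[0]]); s=(Q-c)@a; t=(Q-c)@n
    # midline fit
    b=np.arange(-.06,.06,.006); mid=[(t[(s>x)&(s<x+.006)].max()+t[(s>x)&(s<x+.006)].min())/2 for x in b]
    k,o=np.polyfit(b+.003,mid,1); c=c+n*o; a=a+k*n; a/=np.linalg.norm(a)
n=np.array([-a[1],a[0]]); s=(Q-c)@a; t=(Q-c)@n
print('axis deg',np.degrees(np.arctan2(a[1],a[0])),'c',c)
for x in np.arange(-.13,.15,.006):
    w=t[(s>x)&(s<x+.006)]
    if len(w): print(round(x*1000),len(w),(w.min()*1000).round(1),(w.max()*1000).round(1),end=' | ')
print()
h=ray(d,280.6,207.6,.038)[:2]; print('hook end', h,(h-c)@a*1000,(h-c)@n*1000)
for nm,p,q in(('left',(230,160),(238.4,182)),('right',(250,152.4),(258,175))):
    A=ray(d,*p,.061);B=ray(d,*q,.061); e=A-B; print(nm,A,B,np.degrees(np.arctan2(e[1],e[0])))
print('pin',ray(d,247.4,175.2,.056),[ray(d,200+x/5,110+y/5,.055).round(4).tolist() for x,y in((180,353),(292,303))])
m=comp((225,265,130,190),.048,.075); P=W[m]; print('bar/cheek z', np.percentile(P[:,2],[5,50,95]))
q=world(dict(np.load('pics/side1.npz')))
S=dict(np.load('pics/side1.npz'))
cv2.imwrite('pics/s.png',cv2.resize(S['pixels'][190:270,180:300,::-1],None,fx=6,fy=6,interpolation=cv2.INTER_CUBIC))
E
```

```text
axis deg 47.43831729705278 c [0.44270965 0.17668767]
-82 21 -13.8 13.1 | -76 61 -15.4 15.5 | -70 52 -14.4 15.2 | -64 57 -14.9 14.7 | -58 56 -15.0 14.4 | -52 57 -14.3 15.2 | -46 58 -14.8 15.0 | -40 56 -15.1 14.7 | -34 54 -14.3 14.3 | -28 56 -14.6 15.2 | -22 59 -15.1 14.9 | -16 54 -14.2 14.4 | -10 55 -14.5 15.3 | -4 56 -14.8 14.9 | 2 54 -15.2 14.7 | 8 51 -14.3 14.4 | 14 57 -14.8 15.3 | 20 57 -15.1 14.8 | 26 52 -14.2 14.5 | 32 54 -14.5 14.2 | 38 57 -15.0 15.0 | 44 52 -15.2 14.7 | 50 55 -14.5 14.4 | 56 50 -13.6 14.1 | 62 54 -15.1 15.0 | 68 39 -15.3 14.7 | 92 2 1.2 2.6 | 98 7 -1.7 2.3 | 104 9 -2.1 2.1 | 110 12 -2.5 2.8 | 116 10 -2.9 2.5 | 122 8 -1.8 2.2 | 
hook end [0.52847358 0.27012129] 126.82780533785956 0.027578680371153286
left [0.61456425 0.36221133 0.061     ] [0.57286395 0.34653765 0.061     ] 20.599476880400108
right [0.62851964 0.32533205 0.061     ] [0.58551994 0.31065337 0.061     ] 18.848216597035165
pin [0.58660814 0.33046411 0.056     ] [[0.5769, 0.3515, 0.055], [0.5953, 0.3102, 0.055]]
bar/cheek z [0.0539359  0.06148607 0.07331435]
```

View pics/s.png

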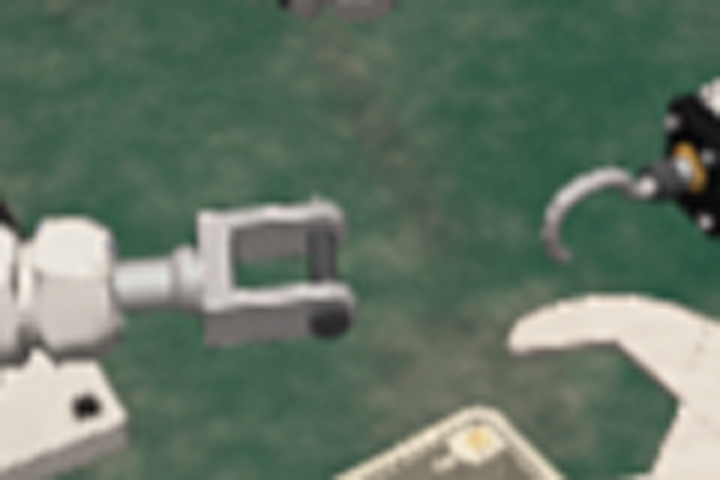

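The side crop shows the near pin end at about (330,318), i.e. full-image pixel (235,243), and an open-bottomed hook leg to the right. I'll fit the mandrel axis, then grasp.

```bash
cat >> h.py <<'E'
from scipy.spatial.transform import Rotation as R
def quat(yaw):  # tool down, tool x along +-gauge axis; choose turn with smaller |q6|
    best=None
    for s in(1,-1):
        x=s*np.array([np.cos(yaw),np.sin(yaw),0]); z=np.array([0,0,-1.])
        yield R.from_matrix(np.c_[x,np.cross(z,x),z]).as_quat()
E
python3 - <<'E'
from h import *
d=dict(np.load('pics/top1.npz')); W=world(d); S=dict(np.load('pics/side1.npz'))
p0=np.array([.5866,.331]); a=np.array([np.cos(.345),np.sin(.345)])
m=(W[...,2]>.050)&(W[...,2]<.075); v,u=np.nonzero(m); Q=np.array([ray(d,x,y,.060)[:2] for x,y in zip(u,v)])
Q=Q[np.linalg.norm(Q-p0,axis=1)<.09]
for it in range(3):
    n=np.array([-a[1],a[0]]); s=(Q-p0)@a; t=(Q-p0)@n; B=[];M=[]
    for x in np.arange(.006,.062,.004):
        w=t[(s>x)&(s<x+.004)]
        if len(w)>2: B.append(x+.002);M.append((w.max()+w.min())/2); 
        if it==2 and len(w): print(round(x*1000),len(w),(w.min()*1000).round(1),(w.max()*1000).round(1),end=' | ')
    k,o=np.polyfit(B,M,1); a=a+k*n; a/=np.linalg.norm(a)
    p0=p0+n*o
print('\nyaw',np.degrees(np.arctan2(a[1],a[0])),'p0',p0,'smin',s.min())
e=ray(S,235,243,.052)[:2]; print('side pin end',e,(e-p0)@a*1000,(e-p0)@n*1000)
for x,y in((180,353),(292,303)):
    e=ray(d,200+x/5,110+y/5,.055)[:2]; print('top pin end',(e-p0)@a*1000,(e-p0)@n*1000)
print(r.current_ee_rot())
for yaw in(np.radians(47.44),np.arctan2(a[1],a[0])):
    for q in quat(yaw): print(r.inverse_kinematics([.44,.174,.12],q))
E
```

```text
6 16 -20.9 22.7 | 10 14 -20.6 20.7 | 14 14 -21.0 20.3 | 18 12 -20.6 19.0 | 22 15 -20.3 20.7 | 26 33 -21.0 20.4 | 30 48 -20.7 20.7 | 34 47 -20.3 20.1 | 38 40 -21.0 20.4 | 42 26 -10.8 10.9 | 46 18 -7.7 7.1 | 50 17 -7.3 7.4 | 54 17 -6.3 7.8 | 58 18 -7.7 7.5 | 
yaw 21.30768455833274 p0 [0.5865395  0.33118004] smin -0.008146212091922112
side pin end [0.57982052 0.35303092] 1.6804084338970726 22.800289952083396
top pin end -1.5581678208159466 22.45918032218638
top pin end 0.5402437813409222 -22.700492109316432
[ 7.07105406e-01  7.07107947e-01 -3.39073218e-04 -4.24765969e-04]
[ 2.78146475e-01  4.11701672e-01  1.95897623e+00 -4.44089210e-16
  7.70914751e-01  1.02095860e+00]
[ 2.78146475e-01  4.11701672e-01  1.95897623e+00 -4.44089210e-16
  7.70914751e-01 -2.12063405e+00]
[ 2.78146475e-01  4.11701672e-01  1.95897623e+00 -4.44089210e-16
  7.70914751e-01  1.47705355e+00]
[ 2.78146475e-01  4.11701672e-01  1.95897623e+00 -4.44089210e-16
  7.70914751e-01 -1.66453910e+00]
```

The mandrel fit matches the given sizes: cheeks 42 mm across, pin ends symmetric at ±22.6 mm, root at 28 mm. Now I'll grasp.

```bash
python3 - <<'E'
from h import *
q=next(quat(np.radians(47.44))); p=[.4400,.1737]
r.set_gripper(0.75,60)
r.move_to(p+[.14],q); r.move_linear(p+[.027],vel=.12)
r.set_gripper(0.0,60); print('open',r.current_opening()*85,r.current_finger_force(),r.current_contact_force(),r.current_tool_pos(),r.current_t())
r.move_linear(p+[.15],vel=.12); print(r.current_opening()*85,r.current_finger_force(),r.current_contact_force())
d=snap('side','s2.png'); np.savez('pics/s2.npz',**d); print(r.current_t())
E
```

```text
open 29.248818895437942 60.139896869659424 [-1.19991938 -1.423432    6.88845483] [0.44036798 0.17378842 0.02757469] 2.975
29.17583923420135 59.365383982658386 [-0.10688305  0.08591179 -3.96875067]
4.2
```

View pics/s2.png

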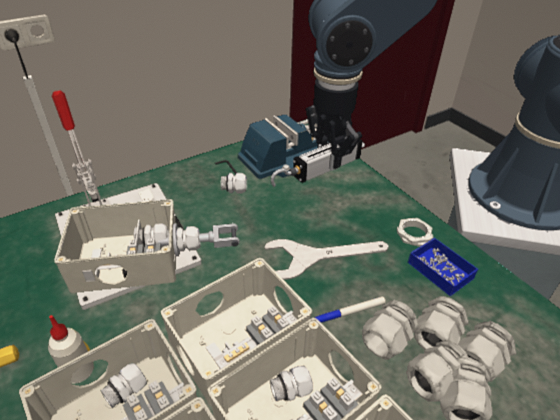

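The gauge is held with its hook forward at about (277,175), and the bystanders are unmoved. Next I'll carry it above the fork and check there.

```bash
cat >> h.py <<'E'
PIN=np.array([.5865,.3312]); YAW=np.radians(21.3)
A=np.array([np.cos(YAW),np.sin(YAW)]); N=np.array([-A[1],A[0]])
def tool(seat,side,tcpz,L=.129):
    return [*(PIN+A*(seat-L)+N*side),tcpz]
E
python3 - <<'E'
from h import *
r.move_to(tool(.012,0,.16),next(quat(YAW))); r.move_linear(tool(.012,0,.122),vel=.1); r.sleep(.3)
print(r.current_tool_pos(),tool(.012,0,.122),r.current_t())
t=snap('top'); s=snap('side'); np.savez('pics/t3.npz',**t); np.savez('pics/s3.npz',**s)
f=lambda d,u,v:cv2.resize(d['pixels'][v:v+100,u:u+130,::-1],None,fx=4,fy=4,interpolation=cv2.INTER_CUBIC)
cv2.imwrite('pics/ts3.png',np.vstack([f(t,200,110),f(s,180,170)])[:, :][:800])
E
python3 -c "
import cv2;i=cv2.imread('pics/ts3.png');cv2.imwrite('pics/ts3.png',cv2.hconcat([cv2.resize(i[:400],(400,308)),cv2.resize(i[400:],(400,308))]))"
```

```text
[0.47768159 0.28878858 0.12246617] [np.float64(0.4774921263724908), np.float64(0.2886996060346615), 0.122] 5.6917
```

View pics/ts3.png

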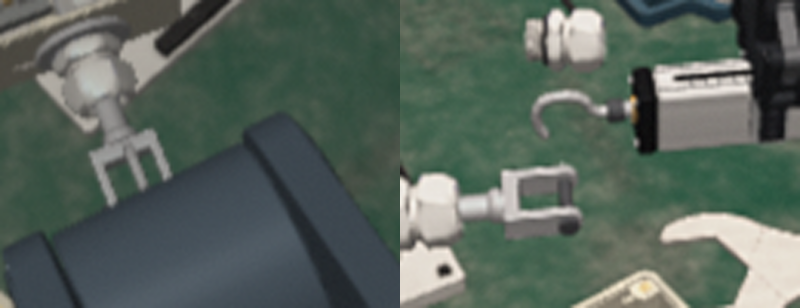

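The top crop shows the hook between the cheeks, with the rest hidden by the arm. In the side crop the hook leg's outer side is at about (533,115) and the housing front at (632,110). I'll intersect the side rays with the gauge's vertical plane.

```bash
python3 - <<'E'
from h import *
s=dict(np.load('pics/s3.npz')); t=dict(np.load('pics/t3.npz'))
def vert(d,u,v,off=0):
    M=np.linalg.inv(d['camera_from_world']); c=M[:3,3]; k=M[:3,:3]@np.array([(u-d['cx'])/d['fx'],(v-d['cy'])/d['fy'],1.])
    l=(off-(c[:2]-PIN)@N)/(k[:2]@N); X=c+k*l; return ((X[:2]-PIN)@A*1000).round(1),(X[2]*1000).round(1)
g=lambda x,y:(180+(x-400)*.325,170+y*.325)
for nm,x,y in(('leg outer',532,115),('leg inner',540,113),('arch top',563,90),('tip',543,137),('rod at nose',634,110)): print(nm,vert(s,*g(x,y)))
for nm,d in(('side',s),('top',t)):
    W=world(d); s_=(W[...,:2]-PIN)@A; n_=(W[...,:2]-PIN)@N
    m=(abs(n_)<.02)&(s_>-.05)&(s_<.04)&(W[...,2]>.085)&(W[...,2]<.15)
    P=np.c_[s_[m],n_[m],W[...,2][m]]*1000; print(nm,len(P)); 
    if len(P): print(np.percentile(P,[0,5,50,95,100],axis=0).round(1)); print(P[np.argsort(-P[:,0])][:6].round(1))
W=world(s); s_=(W[...,:2]-PIN)@A; n_=(W[...,:2]-PIN)@N
m=(abs(n_-.015)<.006)&(s_>-.19)&(s_<-.03)&(W[...,2]>.08)&(W[...,2]<.15)
x=s_[m]*1000;z=W[...,2][m]*1000
for b in range(-190,-30,10):
    k=(x>b)&(x<b+10); 
    if k.sum()>3: print(b,k.sum(),z[k].min().round(1),z[k].max().round(1),(n_[m][k].mean()*1000).round(1),end=' | ')
E
```

```text
leg outer (np.float64(17.9), np.float64(120.8))
leg inner (np.float64(13.3), np.float64(121.7))
arch top (np.float64(-0.7), np.float64(137.4))
tip (np.float64(12.7), np.float64(103.2))
rod at nose (np.float64(-40.9), np.float64(117.6))
side 384
[[-50.  -13.9  94.9]
 [-49.2  -7.5 102.6]
 [-38.6   3.5 124.8]
 [ 15.9  15.6 138.3]
 [ 19.7  17.1 140. ]]
[[ 19.7   0.8 117.9]
 [ 19.6   0.7 120.1]
 [ 19.4   0.5 122.2]
 [ 19.3  -0.2 124. ]
 [ 18.4   0.3 110.1]
 [ 18.3   1.2 113.3]]
top 56
[[-10.9  -4.  116.5]
 [-10.3  -3.7 130. ]
 [  1.9  -1.1 134.6]
 [ 15.5   1.7 137.2]
 [ 17.6   1.7 138.4]]
[[ 17.6  -1.6 126.5]
 [ 16.7  -3.2 127.2]
 [ 16.2   1.7 116.5]
 [ 15.3   0.7 130.9]
 [ 13.8  -0.8 134. ]
 [ 13.6   1.3 131.2]]
-190 95 94.9 139.4 14.3 | -180 102 95.6 138.8 13.5 | -170 108 96.1 140.5 13.8 | -160 106 94.6 139.4 14.0 | -150 103 97.7 139.0 14.1 | -140 59 94.3 132.5 14.2 | -130 18 100.1 124.5 18.4 | -120 4 100.1 114.1 20.4 | -110 90 97.1 149.9 16.1 | -100 111 95.3 139.7 14.1 | -90 109 95.9 140.1 14.1 | -80 105 94.8 139.7 13.9 | -70 116 96.0 138.9 14.0 | -60 97 94.9 140.0 13.1 | -50 115 94.9 138.7 14.5 | -40 8 102.2 134.1 10.9 |
```

The hook is centred (seat at x≈13 mm, y≈0, level, axis at z≈119 mm). Now I'll lower it and pull in stages.

```bash
python3 - <<'E'
from h import *
f=lambda:(r.current_contact_force().round(2) if hasattr(r.current_contact_force(),'round') else r.current_contact_force())
print('above',f())
for z in(.08,.055):
    r.move_linear(tool(.012,0,z),vel=.06); print(z,r.current_tool_pos(),f())
r.sleep(.4)
for x in(.0,-.010,-.020,-.030):
    r.move_linear(tool(x,0,.055),vel=.03); r.sleep(.15); F=np.array(f()); print(x,((np.array(r.current_tool_pos())[:2]-PIN)@A+.129).round(4),F,'axial',F[:2]@A)
t=snap('top'); s=snap('side'); np.savez('pics/s4.npz',**s); print(r.current_t())
cv2.imwrite('pics/s4.png',cv2.resize(s['pixels'][190:290,180:310,::-1],None,fx=6,fy=6,interpolation=cv2.INTER_CUBIC))
E
```

```text
above [-0.06 -0.54 -3.4 ]
0.08 [0.47768987 0.28879622 0.08021768] [ 0.81 -0.25 -2.5 ]
0.055 [0.47743436 0.28869732 0.05476638] [ 0.35 -0.26 -2.72]
0.0 0.0003 [ 4.05  0.56 -4.17] axial 3.976770160786341
-0.01 -0.0094 [ 6.31  1.98 -5.39] axial 6.59820908240131
-0.02 -0.0188 [ 8.37  2.97 -5.69] axial 8.87711172939579
-0.03 -0.0282 [11.54  3.73 -6.9 ] axial 12.106643856001442
10.3083
```

View pics/s4.png

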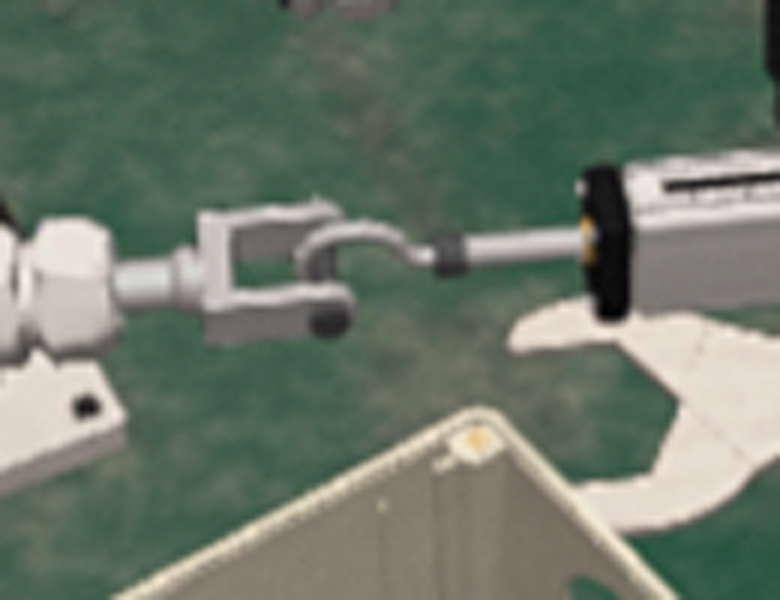

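The hook is on the pin, the rod is about 32 mm out and the housing front is at (590,240). No waist is visible yet. By force and position I need about 9 mm more.

```bash
python3 - <<'E'
from h import *
for x in(-.035,-.0395):
    r.move_linear(tool(x,0,.055),vel=.03); r.sleep(.3); F=np.array(r.current_contact_force()); print(x,((np.array(r.current_tool_pos())[:2]-PIN)@A+.129).round(4),F,'axial',F[:2]@A,r.current_finger_force(),r.current_torque())
r.sleep(.4); s=snap('side'); np.savez('pics/s5.npz',**s); print(r.current_t(),r.current_tool_pos())
W=world(s); s_=(W[...,:2]-PIN)@A; n_=(W[...,:2]-PIN)@N
m=(abs(n_)<.018)&(s_>-.13)&(s_<-.06)&(W[...,2]>.02)&(W[...,2]<.08)
for b in range(-130,-60,3):
    k=m&(s_>b/1000)&(s_<b/1000+.003); z=W[...,2][k]*1000
    if k.sum(): print(b,k.sum(),z.min().round(1),z.max().round(1),end=' | ')
cv2.imwrite('pics/s5.png',cv2.resize(s['pixels'][200:270,220:310,::-1],None,fx=8,fy=8,interpolation=cv2.INTER_CUBIC))
E
```

```text
-0.035 -0.0329 [13.34378319  4.85976711 -7.46269369] axial 14.197602120648865 59.64661002159119 [ 0.53265005 -1.29187623 -0.04954692]
-0.0395 -0.0371 [12.68684874  4.89769729 -7.72150046] axial 13.59932024395204 59.687485098838806 [ 0.54987405 -1.38121292 -0.02736639]
11.975 [0.43166516 0.27091437 0.05566879]
-130 43 30.9 74.3 | -127 44 30.3 72.9 | -124 38 32.5 72.9 | -121 40 31.1 73.8 | -118 44 33.0 73.4 | -115 35 29.6 72.9 | -112 45 30.8 73.0 | -109 43 29.1 73.5 | -106 39 32.4 72.6 | -103 35 30.9 72.5 | -100 40 26.6 73.1 | -97 51 30.0 73.1 | -94 34 29.9 72.8 | -91 68 31.0 72.7 | -88 13 32.4 65.2 | -85 7 51.9 55.4 | -82 7 50.5 57.0 | -79 8 50.9 57.3 | -76 11 47.6 56.4 | -73 6 49.6 55.7 | -70 9 47.9 56.5 | -67 7 50.6 56.5 | -64 8 50.2 55.7 | -61 3 55.5 58.1 |
```

View pics/s5.png

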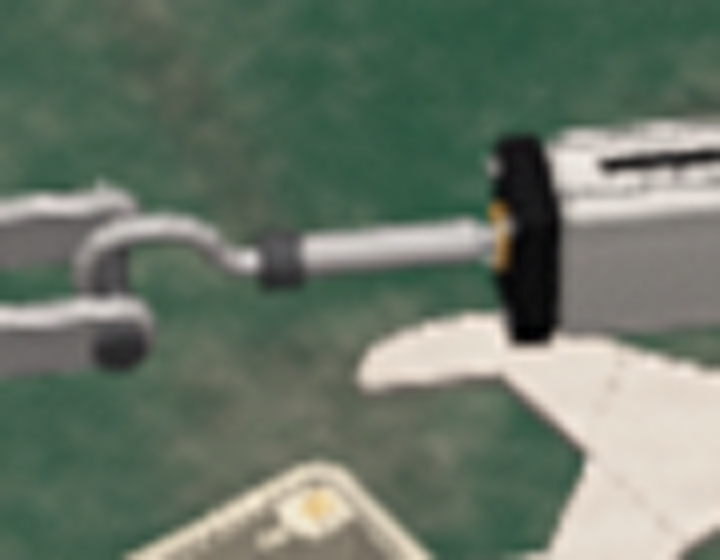

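The narrowed waist is just emerging at the nose at about (490,240). That puts the rod at about 39 to 40 mm, in agreement with the nose at s≈-89 mm. I'll draw 2.5 mm more.

```bash
python3 - <<'E'
from h import *
r.move_linear(tool(-.0423,0,.055),vel=.02); r.sleep(.6)
Fs=[]
for _ in range(10): Fs.append(np.array(r.current_contact_force())[:2]@A); r.sleep(.03)
print(((np.array(r.current_tool_pos())[:2]-PIN)@A+.129).round(4),np.mean(Fs),np.std(Fs),r.current_t())
s=snap('side'); cv2.imwrite('pics/s6.png',cv2.resize(s['pixels'][200:270,220:310,::-1],None,fx=8,fy=8,interpolation=cv2.INTER_CUBIC))
W=world(s); s_=(W[...,:2]-PIN)@A; n_=(W[...,:2]-PIN)@N
for b in range(-100,-80):
    k=(abs(n_)<.018)&(s_>b/1000)&(s_<b/1000+.001)&(W[...,2]>.02)&(W[...,2]<.08); z=W[...,2][k]*1000
    if k.sum(): print(b,k.sum(),z.min().round(),z.max().round(),end=' | ')
# level and yaw check from housing side face
k=(s_>-.22)&(s_<-.1)&(abs(n_-.014)<.006)&(W[...,2]>.045)&(W[...,2]<.06); print('yaw dev',np.polyfit(s_[k],n_[k],1))
k=(s_>-.22)&(s_<-.1)&(abs(n_)<.012)&(abs(W[...,2]-.072)<.005); print('pitch',np.polyfit(s_[k],W[...,2][k],1))
E
```

```text
-0.0398 15.343520021737438 0.2856299073503228 13.2
-100 12 54.0 72.0 | -99 16 29.0 73.0 | -98 11 55.0 73.0 | -97 19 29.0 73.0 | -96 10 31.0 73.0 | -95 19 30.0 73.0 | -94 10 29.0 72.0 | -93 23 36.0 72.0 | -92 27 30.0 69.0 | -91 15 33.0 69.0 | -90 3 36.0 55.0 | -89 2 54.0 55.0 | -88 1 54.0 54.0 | -87 2 51.0 53.0 | -86 3 50.0 55.0 | -84 2 56.0 56.0 | -83 3 50.0 56.0 | -82 2 55.0 57.0 | -81 3 53.0 55.0 | yaw dev [-0.00122241  0.01427105]
pitch [-0.00630637  0.07042959]
```

View pics/s6.png

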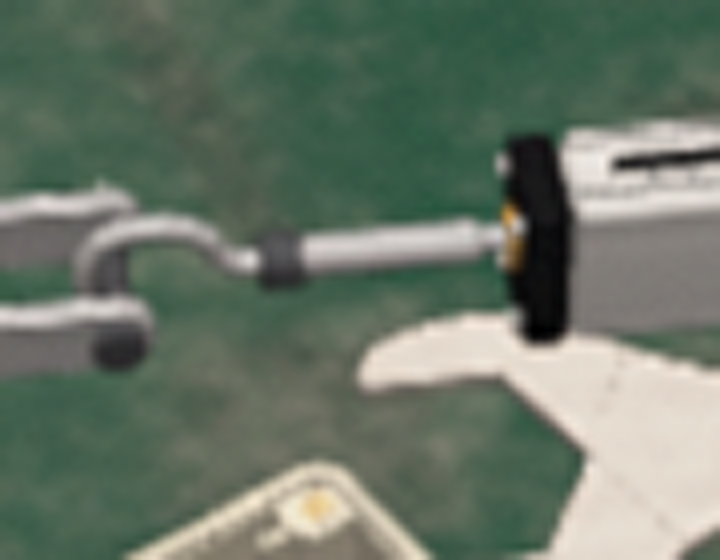

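The waist now stands at the nose, around (478-500, 240). The force of 15.3 N and the nose at s≈-91.5 mm both put the rod at about 42 mm, and the gauge is level and in line. I'm handing it in.

```bash
python3 -c "
from h import *
print(r.hand_in(), r.current_finger_force(), r.current_contact_force())"
```

```text
the job is handed in; nothing more can be done
the job is handed in; nothing more can be done
```

I handed the job in with the gauge gripped clear of the bench, the hook on the pin, and the rod held at about 42 mm (15.3 N) in line with the mandrel; the hand-in reply did not say whether it passed.

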